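# Set an angle iron square against a stepped fence with a spacer and hold it for tacking

### The job

The angle iron has to sit square for tacking, but one of the two steel stops on the blue fence is shorter than the other. Slide one end of the aluminium spacer bar, lying as it does now, into the gap between the angle iron and the stop where the gap is wide enough, in front of the shorter stop, and let go of the bar. Then press the angle iron firmly towards the fence, low down so that it stays flat on the table, until it is flush against both the long stop and the spacer, and finish while still holding it pressed there; do not drag the angle iron out of the way to make room, and leave the pipe piece and the red magnet holder where they are.

Things in the scene. Friction and masses are not known exactly. Their poses are not given: they have to be found in the camera images.
- rail: Blue steel fence rail fixed to the table, 90 mm long, 30 mm deep, 34 mm high (with a low 10 mm foot behind it). Origin: middle of its front face, at table height. Its y axis runs along the rail, its x axis points away from the robot, z up; the front face looks to -x. Turned by up to 0.25 rad.
- stop_long: The longer bare-steel stop block, fixed to the rail's front face 28 mm to one side of its middle (left or right, it varies). 26 mm wide, 30 mm high, it reaches 34 mm out from the rail. Origin: at table height in the middle of its width, on the rail's front face; axes as the rail's, so its end face is at x = -34 mm.
- stop_short: The shorter stop block, on the other side of the rail's middle, also 28 mm off. 26 mm wide, 30 mm high, it reaches only 10 mm out from the rail: end face at x = -10 mm, 24 mm set back from that of the long stop. Origin and axes as for the long stop. Press the angle iron as low as possible (below 15 mm), or it tips.
- angle: Loose rusty angle iron, 85 mm long, 0.2 to 0.35 kg; flat leg on the table towards the robot, upright leg (4 mm thick, 40 mm high) towards the stops. Origin: under the middle of its 85 x 40 mm footprint; x along its length, y towards the stops; upright leg from y = 16 to 20 mm, flat leg 4 mm thick. Starts about 8 mm off the long stop, 32 mm off the short one, up to 0.05 rad askew.
- spacer: Loose bare aluminium bar, 24 mm wide (x), 140 mm long (y), 18 mm high (z), about 0.15 kg, red band round its middle, lying near the robot. Both ends are alike. Origin: centre of its underside. Slid in along the rail from the outer end of the angle iron, some 30 mm of it goes behind the angle iron; the red band stays outside.
- pipe: Bystander: short rusty steel pipe standing upright, 43 mm across, 70 mm high; origin at the centre of its underside. To be left alone.
- magnet: Bystander: red triangular magnetic holder lying flat, 58 x 100 x 20 mm; origin at the centre of its underside. To be left alone.
Things that resemble listed ones, but are neither listed nor needed, are in the scene too. What is shaped like the angle but orange or pink is not meant.

How it is judged:
On the way:
1. the spacer lies on the table with one end at least 16 mm in front of the short stop, in the gap behind the angle iron, and the gripper has let go of it (y of spacer in the frame of stop_short between -0.067 and 0.067 m and x of spacer in the frame of stop_short between -0.036 and -0.018 m and height (world z) of spacer below 0.006 m and angle between spacer's own z axis and vertical below 0.15 rad and contact force between the fingers and spacer below 0.2 N), for 0.2 s.
At the end, for the whole second after the job is handed in: Still pressed by the robot (over 3 N), the angle iron lies flat, still and square to the rail within 2 degrees, bearing over 1 N on the long stop and on the spacer. The spacer, let go of, lies with 16 mm or more in front of the short stop and bears on it (over 0.5 N) (all of step 1 and contact force between any of the fingers, the arm and angle above 3 N and contact force between angle and stop_long above 1 N and contact force between angle and spacer above 1 N and contact force between spacer and stop_short above 0.5 N and angle between the x axis of angle and the y axis of rail, either way round below 0.035 rad and angle between angle's own z axis and vertical below 0.08 rad and height (world z) of angle below 0.004 m and linear speed of angle below 0.01 m/s); the arm keeps its last pose, push and grip.
It fails at once if the angle iron is dragged more than 40 mm from where it lay or tipped over (distance of angle from where it was at the start of the episode above 0.04 m or angle between angle's own z axis and vertical above 0.6 rad).
It fails at once if the pipe piece or the magnet holder is moved by more than 20 mm (distance of any of pipe, magnet from where it was at the start of the episode above 0.02 m).
It also fails if it takes over 48 s, if anything falls off the work surface, if the arm or the gripper's body presses on something with over 40 N, if the wrist force passes 120 N, or if a joint passes its speed limit or range.

### The arm

A 6-joint arm with a two-finger parallel gripper is mounted at the origin on a cart in front of the work surface, level with it; the furniture and walls round the work are solid. World frame = base frame: x ahead of the robot, y to its left, z up, the work surface at z = 0. Lengths are in m, angles in rad, forces in N, time in s.
With the tool pointing down it reaches from about 0.325 to 0.9 m from the base axis. Payload 3.5 kg.
Tool frame: the origin (TCP) lies at the very end of the fingers, on their centre line; the grasp point (between the pads) lies 19 mm behind it (bot.grasp_offset is the distance from the TCP to the grasp point, in m); z points along the fingers, y is the line along which they close (so a half turn about z gives the same grasp; the last joint's range is limited). The gripper opens to 85 mm and grips with 20 to 120 N. Pads are 22 mm wide; open, the fingers measure 114 mm over their backs; the gripper's body (76 mm by 85 mm) begins 54 mm behind the grasp point. The pads swing forward as they close: fully open they stand 13 mm farther back than shut.
Start: joints at [-1.246, 0.276, -0.026, 1.268, 0, 1.467], TCP at [0.259, -0.569, 0.231] pointing down, gripper open.
Joint ranges: [-3.12, 3.12], [-0.85, 1.88], [-1.08, 1.24], [-1.95, 2.15], [-1.57, 1.53], [-3.14, 3.14]. Speed limits (rad/s): [2.57, 2.57, 3.14, 3.14, 3.14, 3.14].

### API

Orientations are given as a unit quaternion [x, y, z, w].
In Python, from workcell import sense, optics, order, bot gives the robot as it stands.
- The arm moves only by the tool step_arm, never from a script. Its argument "series" is a list of rows, each a list of 2 entries, a list of its own where there are three numbers: the shift along the tool's x, y, z in cm, then the turn, a rotation vector about the tool's x, y, z in rad. A call has 1 to 20 rows; each row shifts and turns the commanded pose from where the row before left it, along the tool's axes as they then stand; what a row does not reach is not made up. A row lasts 1/12 s, in which the tool goes at most 41.7 mm and 7.16 degrees, less where a joint would pass 70% of its speed; a pose out of reach is approached as far as the arm can. A call with a gripper value outside its range is refused whole. "grip" is the opening, from 0 (shut) to 1 (fully open), set as the call begins (left out, the last holds). The fingers move at their own pace and stop on an object; "force" is the grip in N (left out, the last holds). Time passes only in rows, so rows that do not move let the fingers close. It gives the time, the measured TCP pose, the force, the opening and the grip force at its end, in the units of the state.
- sense(): the state, without advancing time (a new reading comes with each control period).
- optics.read_camera(name): name is "scene" or "side" or "wrist"; returns the picture (384x512x3 uint8, red, green, blue); there is no depth.
- optics.calibration(name): a dict with "K" (3x3 intrinsics, pixels), "rvec" (rotation vector, rad) and "tvec" (3), from world to camera coordinates, as OpenCV has them; the wrist camera has in their place "tool_from_camera" (4x4, takes a point from camera to tool coordinates, whose origin is the TCP and whose axes are the flange's). Camera axes: x right, y down, z forward; pixel columns grow to the right and rows downward; lengths in m; the calibration is good to about 2 mm. A picture is of the moment at which its call begins: read the wrist's pose just before it. calibration takes no time and is no camera call.
- order.finish_job(): hands the job in; it is judged then, once.
The state is a dict: "clock": time; "q": joint angles; "qvel": joint speeds; "joint_torque": joint torques, N m; "eef_pos": TCP position; "ee_rot": TCP orientation; "contact_force": force on the tool from outside, world axes, zero at the start; "torque": the same for the moment, N m; "grip_width": finger opening in m; "grasp_force": force on a finger pad.
Only numpy, scipy, OpenCV 4.12 (cv2) and the standard library are available. Lean on these libraries where they do the work, as an engineer would, in place of code of your own. Each camera call takes 0.05 s, during which the arm holds its last target. There are 200 camera calls.

## Working session

There is one attempt and no reset: what is moved stays moved. The work goes in short steps, Python scripts to look and compute and a tool call to move; the robot and the scene stay as the last step left them, time stands still between calls to the robot, and variables do not carry over. Pictures are saved under pics/ and viewed, at most 10 in all, crops included, and the job is handed in when it is done.

Besides the shell and the picture viewer there is one more tool, called after "Request:" as name(argument=value, ...), one argument or row to a line, values as JSON. step_arm: Moves the arm, as the interface text tells. Its arguments: {"type":"object","properties":{"series":{"type":"array","items":{"type":"array"}},"grip":{"type":"number"},"force":{"type":"number"}},"required":["series"]}

```bash
mkdir -p pics; ls
cat > h.py <<'E'
import numpy as np, cv2
from workcell import sense, optics, order, bot
from scipy.spatial.transform import Rotation as R
def cam(name,s=None):
    c=optics.calibration(name);K=np.array(c["K"])
    if name=="wrist":
        T=np.array(c["tool_from_camera"]);Rt=R.from_quat(s["ee_rot"]).as_matrix()
        return K,Rt@T[:3,:3],Rt@T[:3,3]+np.array(s["eef_pos"])
    Rm=R.from_rotvec(np.ravel(c["rvec"])).as_matrix()
    return K,Rm.T,-Rm.T@np.ravel(c["tvec"])
def cast(C,px,z):
    K,Rw,o=C
    px=np.atleast_2d(px).astype(float)
    d=np.c_[px,np.ones(len(px))]@np.linalg.inv(K).T@Rw.T
    return o+d*((z-o[2])/d[:,2])[:,None]
def proj(C,P):
    K,Rw,o=C
    p=(np.atleast_2d(P)-o)@Rw@K.T
    return p[:,:2]/p[:,2:]
def shot(name,fn):
    s=sense();im=optics.read_camera(name)
    cv2.imwrite("pics/"+fn,im[:,:,::-1]);return s,im
E
python3 - <<'E'
from h import *
for n in("scene","side","wrist"):
    s,im=shot(n,n+"0.png")
    C=cam(n,s);print(n,C[2].round(3),C[1][:,2].round(2))
ims=[cv2.imread(f"pics/{n}0.png") for n in("scene","side")]
print(s)
E
```

```text
pics
scene [-0.407  0.9    0.726] [ 0.67 -0.55 -0.5 ]
side [ 0.503 -0.702  0.759] [-0.01  0.74 -0.67]
wrist [ 0.32  -0.541  0.374] [-0.24 -0.11 -0.97]
{'clock': 0.1, 'q': array([-1.24641291e+00,  2.77069194e-01, -2.77678019e-02,  1.26799287e+00,
       -3.86328153e-05,  1.46740901e+00]), 'qvel': array([ 2.01562402e-03, -1.96208459e-03,  2.28713809e-03,  7.32038244e-05,
       -8.13816214e-04, -1.13962470e-03]), 'joint_torque': array([ 1.66830978e-04, -4.46708572e+01,  2.96128339e+01,  8.45365052e-03,
       -1.66516957e-04, -3.93453973e-06]), 'eef_pos': array([ 0.25903564, -0.56800644,  0.23025256]), 'ee_rot': array([ 9.77213082e-01,  2.12258234e-01, -1.31320990e-04, -1.00843704e-03]), 'contact_force': array([-0.56976764,  0.32800474,  0.01616568]), 'torque': array([0.02394303, 0.02667885, 0.00099458]), 'grasp_force': 0.0, 'grip_width': 0.0854701702333951}
```

View pics/scene0.png

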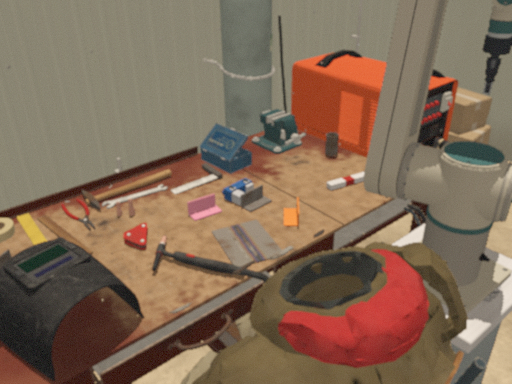

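View pics/side0.png

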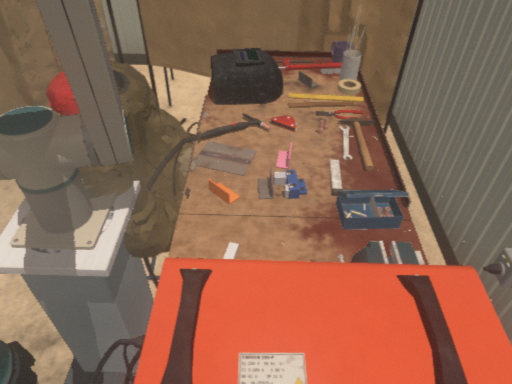

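The scene view shows the fence at about (238,190), the rusty angle iron at (252,198), the spacer with its red band at (346,181), the pipe at (332,145) and the magnet at (136,235). Orange and pink angles flank the fence. The side view shows the fence at (290,183) and the spacer end at (231,250), mostly hidden by the red case.

Run:
```python
from h import *
C=cam("scene");D=cam("side")
for n,p,z in[("fence",(238,188),.034),("angle",(252,197),.02),("sp ends",(330,184),.018),("sp end2",(364,176),.018),("pipe base",(332,157),0),("magnet",(136,235),.02),("orange",(291,218),.01),("pink",(205,208),.01)]:print(n,cast(C,p,z).round(3))
for n,p,z in[("fence",(295,180),.034),("angle",(265,187),.02),("spend",(232,246),.018),("orange",(225,192),.01),("pink",(284,160),.01)]:print(n,cast(D,p,z).round(3))
a=cv2.imread("pics/scene0.png")[150:230,180:300];b=cv2.imread("pics/side0.png")[140:220,200:320]
cv2.imwrite("pics/c1.png",np.vstack([cv2.resize(x,None,fx=3.7,fy=3.7,interpolation=cv2.INTER_CUBIC) for x in(a,b)]))
```

```text
fence [[0.577 0.154 0.034]]
angle [[0.53  0.142 0.02 ]]
sp ends [[ 0.438 -0.083  0.018]]
sp end2 [[ 0.404 -0.198  0.018]]
pipe base [[ 0.584 -0.253  0.   ]]
magnet [[0.578 0.482 0.02 ]]
orange [[0.388 0.123 0.01 ]]
pink [[0.583 0.267 0.01 ]]
fence [[0.603 0.134 0.034]]
angle [[0.519 0.117 0.02 ]]
spend [[ 0.441 -0.097  0.018]]
orange [[0.407 0.103 0.01 ]]
pink [[0.577 0.255 0.01 ]]
```

View pics/c1.png

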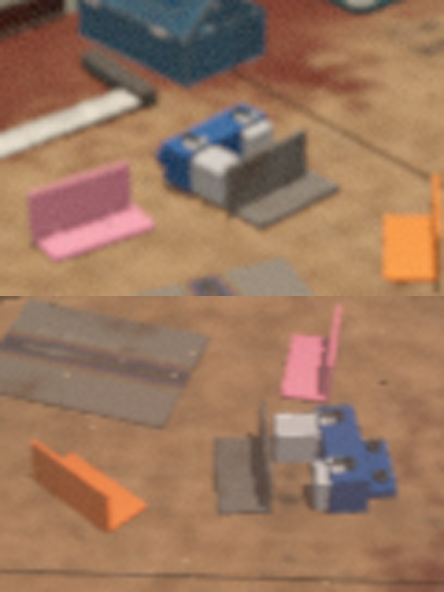

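The stop on the robot's left (+y) is the long one and the one on the right is the short one, so the spacer slides in from the right along +y. I'm moving over the spacer now.

Request:
step_arm(
  series=[
    [[2.31, -2.31, 0], [0, 0, 0]],
    [[2.31, -2.31, 0], [0, 0, 0]],
    [[2.31, -2.31, 0], [0, 0, 0]],
    [[2.31, -2.31, 0], [0, 0, 0]],
    [[2.31, -2.31, 0], [0, 0, 0]],
    [[2.31, -2.31, 0], [0, 0, 0]],
    [[2.31, -2.31, 0], [0, 0, 0]],
    [[2.31, -2.31, 0], [0, 0, -0.12]],
    [[2.1, -2.5, 0], [0, 0, -0.12]],
    [[1.7, -2.7, 0], [0, 0, -0.12]],
    [[1.5, -2.9, 0], [0, 0, -0.12]],
    [[1.2, -3.0, 0], [0, 0, -0.12]],
    [[0.8, -3.1, 0], [0, 0, -0.12]],
    [[0, 0, 0], [0, 0, -0.12]],
    [[0, 0, 0], [0, 0, 0]],
    [[0, 0, 0], [0, 0, 0]],
  ],
)

```text
clock: 1.48
eef_pos: [0.3038, -0.1781, 0.2314]
ee_rot: [0.807, 0.591, 0.0, 0.001]
contact_force: [0.4, -1.3, -0.1]
grip_width: 0.0852
grasp_force: 0.0
```

Run:
```python
from h import *
s,im=shot("wrist","w1.png");print(s['eef_pos'],R.from_quat(s['ee_rot']).as_matrix().round(3),s['q'].round(2),s['clock'])
```

```text
[ 0.30383187 -0.17808942  0.23143638] [[ 0.301  0.954  0.001]
 [ 0.954 -0.301 -0.001]
 [-0.001  0.001 -1.   ]] [-0.71 -0.23 -0.55  1.25 -0.    1.16] 1.4833
```

View pics/w1.png

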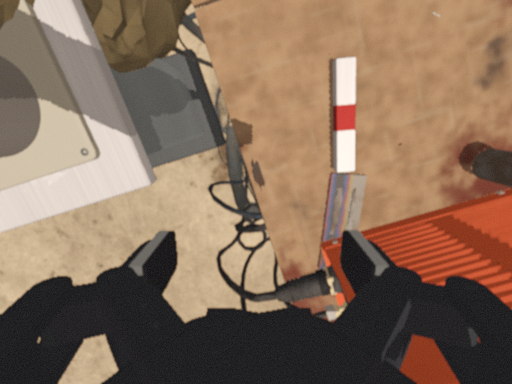

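The wrist view shows the spacer from (344,57) to (345,172), with its red band at (344,118). A flat grey box lies beyond its near end at (345,205).

Run:
```python
from h import *
im=cv2.imread("pics/w1.png");s=sense();C=cam("wrist",s)
hsv=cv2.cvtColor(im,cv2.COLOR_BGR2HSV)
m=((hsv[...,1]<60)&(hsv[...,2]>165)).astype(np.uint8);m[:, :320]=0;m[:,375:]=0;m[:45]=0;m[174:]=0
pts=np.argwhere(m)[:,::-1];
r=cv2.minAreaRect(pts.astype(np.float32));bx=cv2.boxPoints(r)
w=cast(C,bx,.018);c=w.mean(0);print(bx.round(),w.round(4),c.round(4))
e=sorted([(np.linalg.norm(w[i]-w[(i+1)%4]),i) for i in range(4)]);print([x[0].round(4) for x in e])
i=e[-1][1];v=w[(i+1)%4]-w[i];v=v if v[1]>0 else -v
Rm=R.from_quat(s['ee_rot']).as_matrix();v/=np.linalg.norm(v)
print("axis",v.round(3),"in tool",(Rm.T@v).round(3),"shift cm tool",(Rm.T@(c-s['eef_pos'])*100).round(2))
m=((hsv[...,1]>120)&((hsv[...,0]<8)|(hsv[...,0]>172))&(hsv[...,2]>90)).astype(np.uint8);m[:, :320]=0;m[:,375:]=0;m[:95]=0;m[145:]=0
print("red",cast(C,np.argwhere(m)[:,::-1].mean(0),.018))
```

```text
[[336.  57.]
 [356.  57.]
 [356. 172.]
 [336. 172.]] [[ 0.4343 -0.0788  0.018 ]
 [ 0.4572 -0.086   0.018 ]
 [ 0.4274 -0.224   0.018 ]
 [ 0.402  -0.216   0.018 ]] [ 0.4302 -0.1512  0.018 ]
[np.float64(0.024), np.float64(0.0267), np.float64(0.1409), np.float64(0.1412)]
axis [ 0.211  0.978 -0.   ] in tool [ 0.996 -0.094 -0.001] shift cm tool [ 6.41 11.18 21.36]
red [[ 0.42775051 -0.1497167   0.018     ]]
```

Request:
step_arm(
  series=[
    [[1.27, 2.22, 0], [0, 0, 0]],
    [[1.27, 2.22, 0], [0, 0, 0]],
    [[1.27, 2.22, 0], [0, 0, 0]],
    [[1.27, 2.22, 0], [0, 0, 0]],
    [[1.27, 2.22, 0], [0, 0, -0.094]],
    [[0, 0, 2], [0, 0, 0]],
    [[0, 0, 2], [0, 0, 0]],
    [[0, 0, 2], [0, 0, 0]],
    [[0, 0, 2], [0, 0, 0]],
    [[0, 0, 2], [0, 0, 0]],
    [[0, 0, 2], [0, 0, 0]],
    [[0, 0, 2], [0, 0, 0]],
    [[0, 0, 2], [0, 0, 0]],
    [[0, 0, 1.5], [0, 0, 0]],
    [[0, 0, 1.5], [0, 0, 0]],
    [[0, 0, 1.5], [0, 0, 0]],
    [[0, 0, 1.0], [0, 0, 0]],
    [[0, 0, 0.7], [0, 0, 0]],
    [[0, 0, 0], [0, 0, 0]],
    [[0, 0, 0], [0, 0, 0]],
  ],
)

```text
clock: 3.2
eef_pos: [0.4288, -0.1507, 0.0091]
ee_rot: [0.777, 0.629, -0.0, -0.0]
contact_force: [0.2, 0.5, -0.3]
grip_width: 0.0857
grasp_force: 0.0
```

Request:
step_arm(
  series=[
    [[0, 0, 0], [0, 0, 0]],
    [[0, 0, 0], [0, 0, 0]],
    [[0, 0, 0], [0, 0, 0]],
    [[0, 0, 0], [0, 0, 0]],
    [[0, 0, 0], [0, 0, 0]],
    [[0, 0, 0], [0, 0, 0]],
    [[0, 0, 0], [0, 0, 0]],
    [[0, 0, 0], [0, 0, 0]],
    [[0, 0, 0], [0, 0, 0]],
    [[0, 0, 0], [0, 0, 0]],
  ],
  grip=0,
  force=50,
)

```text
clock: 4.03
eef_pos: [0.4291, -0.1508, 0.01]
ee_rot: [0.777, 0.629, 0.0, 0.001]
contact_force: [-1.0, 0.3, 6.6]
grip_width: 0.0226
grasp_force: 49.7
```

Request:
step_arm(
  series=[
    [[0, 0, -1], [0, 0, 0]],
    [[0, 0, -2.5], [0, 0, 0]],
    [[0, 0, -2.5], [0, 0, 0]],
    [[0, 0, -2.5], [0, 0, 0]],
    [[0, 0, -2.5], [0, 0, 0]],
    [[0, 0, -2.5], [0, 0, 0]],
    [[0, 0, -2.5], [0, 0, 0]],
    [[0, 0, -2.5], [0, 0, 0]],
    [[2.6, 0.86, 0], [0, 0, 0]],
    [[2.6, 0.86, 0], [0, 0, 0]],
    [[2.6, 0.86, 0], [0, 0, 0]],
    [[2.6, 0.86, 0], [0, 0, 0]],
    [[2.6, 0.86, 0], [0, 0, 0]],
    [[2.6, 0.86, 0], [0, 0, 0]],
    [[2.6, 0.86, 0], [0, 0, 0]],
    [[2.6, 0.86, 0], [0, 0, 0]],
    [[0, 0, 0], [0, 0, 0]],
    [[0, 0, 0], [0, 0, 0]],
    [[0, 0, 0], [0, 0, 0]],
  ],
)

```text
clock: 5.62
eef_pos: [0.5381, 0.0386, 0.194]
ee_rot: [0.777, 0.63, -0.001, -0.0]
contact_force: [-0.5, -0.2, -1.6]
grip_width: 0.0223
grasp_force: 49.3
```

Run:
```python
from h import *
s,im=shot("wrist","w2.png");print(s['eef_pos'],R.from_quat(s['ee_rot']).as_matrix().round(3),s['q'].round(2),s['clock'],s['grip_width'])
b=cv2.resize(im[:,:,::-1],(768,576),interpolation=cv2.INTER_CUBIC);cv2.imwrite("pics/w2b.png",b)
```

```text
[0.53810541 0.03860302 0.19401586] [[ 0.207  0.978 -0.002]
 [ 0.978 -0.207 -0.   ]
 [-0.001 -0.001 -1.   ]] [-0.05  0.15 -0.26  1.16 -0.    1.73] 5.6167 0.0222666263967331
```

View pics/w2b.png

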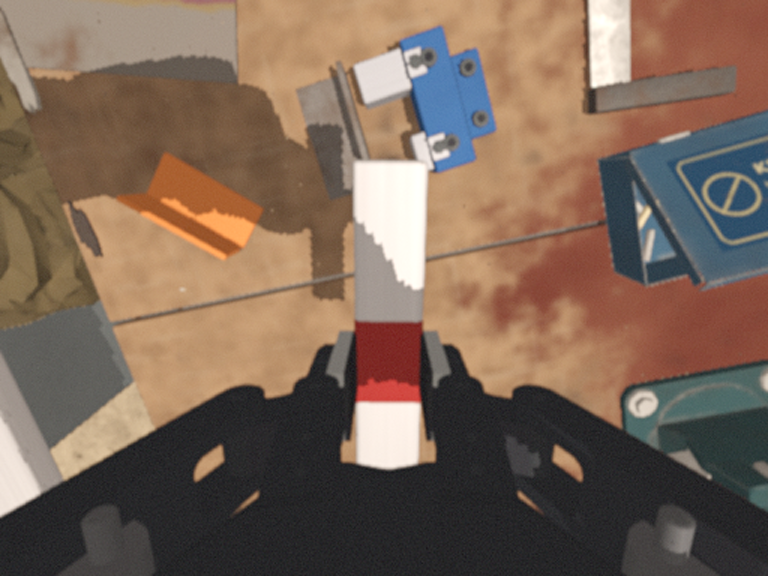

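The wrist view is clear (768-wide pixels). The spacer tip is at (390,160) and the angle iron's upright leg runs from (340,63) to (368,158). The long stop is at (383,77), the short stop at (423,150), and the rail runs from (420,35) to (455,165). I'll zoom in to pick corners.

Run:
```python
from h import *
im=cv2.imread("pics/w2.png")[12:137,190:340]
b=cv2.resize(im,None,fx=4.8,fy=4.8,interpolation=cv2.INTER_CUBIC)
for i in range(0,150,10):cv2.line(b,(int(i*4.8),0),(int(i*4.8),4 if i%50 else 12),(0,255,0),1)
cv2.imwrite("pics/c2.png",b)
```

```text
(no output)
```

View pics/c2.png

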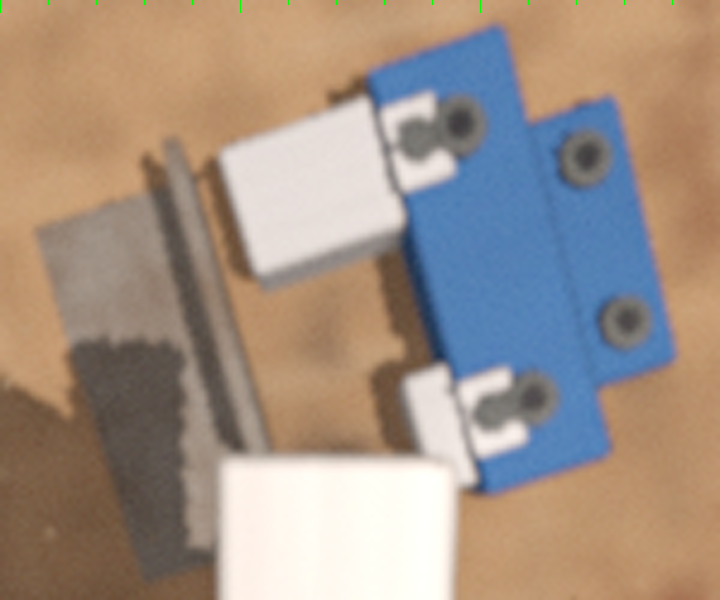

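The crop shows all corners clearly: rail front edge (370,72)–(478,490), long stop end edge (220,152)–(260,275), flat leg outer edge (38,230)–(147,580) and the upright leg's far end at (176,140).

Run:
```python
from h import *
s=sense();C=cam("wrist",s);Rm=R.from_quat(s['ee_rot']).as_matrix()
f=lambda p,z:cast(C,np.array(p,float)/4.8+[190,12],z)
rf=f([(370,72),(478,490)],.034);rb=f([(503,27),(610,455)],.034)
ls=f([(220,152),(260,275)],.030);ss=f([(403,380),(440,475)],.030)
au=f([(168,140),(182,140),(248,450),(268,450)],.04);al=f([(38,230),(147,580)],.004)
zt=s['eef_pos'][2]-.010+.018
sp=f([(220,458),(457,460)],zt)
v=rf[0]-rf[1];print("rail len",np.linalg.norm(v),"ang",np.arctan2(-v[0],v[1]),"depth",)
v/=np.linalg.norm(v);n=np.array([v[1],-v[0],0]) # away (+x)
mid=rf.mean(0)
# origin on front face
for nm,P in dict(rf=rf,rb=rb,ls=ls,ss=ss,au=au,al=al,sp=sp).items():
    d=P-mid;print(nm,P[:,:2].round(4).tolist(),"rail x",(d@n).round(4),"rail y",(d@v).round(4))
print("rail mid",mid,"v",v,"n",n)
for nm,w in(("au",au[0]-au[2]),("au2",au[1]-au[3]),("al",al[0]-al[1]),("ls",ls[0]-ls[1]),("rb",rb[0]-rb[1])):print(nm,np.linalg.norm(w),np.arctan2(-w[0],w[1]))
print("sp width",np.linalg.norm(sp[0]-sp[1]), "tool",(sp-s['eef_pos'])@Rm)
```

```text
rail len 0.08709046479990444 ang 0.08067769753066469 depth
rf [[0.5785, 0.1841], [0.5855, 0.0973]] rail x [-0. -0.] rail y [ 0.0435 -0.0435]
rb [[0.6069, 0.1866], [0.6156, 0.0987]] rail x [0.0285 0.03  ] rail y [ 0.0437 -0.0447]
ls [[0.5446, 0.177], [0.5476, 0.1515]] rail x [-0.0344 -0.0335] rail y [0.0391 0.0135]
ss [[0.5739, 0.1239], [0.5782, 0.1023]] rail x [-0.0095 -0.007 ] rail y [-0.0161 -0.038 ]
au [[0.5349, 0.1789], [0.5377, 0.1783], [0.5374, 0.1161], [0.5417, 0.1152]] rail x [-0.0439 -0.0411 -0.0464 -0.0423] rail y [ 0.0419  0.041  -0.021  -0.0222]
al [[0.4984, 0.176], [0.5039, 0.0926]] rail x [-0.0805 -0.0818] rail y [ 0.0419 -0.0417]
sp [[0.5431, 0.1085], [0.5661, 0.1034]] rail x [-0.0414 -0.0189] rail y [-0.029  -0.0359]
rail mid [0.58203991 0.14074594 0.034     ] v [-0.08059021  0.99674732  0.        ] n [0.99674732 0.08059021 0.        ]
au 0.06290628861629287 0.03991459367562245
au2 0.06328411290453051 0.06251125957352298
al 0.08356302393544733 0.06578618565374467
ls 0.025598193772092315 0.1169751431767778
rb 0.08833855644037104 0.09822546745828716
sp width 0.023529748471234152 tool [[ 0.0697906  -0.00972192 -0.00802864]
 [ 0.0696195   0.01380718 -0.0080595 ]]
```

Request:
step_arm(
  series=[
    [[-0.5, 0.8, 0], [0, 0, 0]],
    [[-0.5, 0.8, 0], [0, 0, 0]],
    [[-0.5, 0.8, 0], [0, 0, 0]],
    [[-0.5, 0.8, 0], [0, 0, 0]],
    [[0, 0, 0], [0, 0, -0.095]],
    [[0, 0, 0], [0, 0, -0.095]],
    [[0, 0, 0], [0, 0, -0.095]],
    [[0, 0, 2.1], [0, 0, 0]],
    [[0, 0, 2.1], [0, 0, 0]],
    [[0, 0, 2.1], [0, 0, 0]],
    [[0, 0, 2.1], [0, 0, 0]],
    [[0, 0, 2.1], [0, 0, 0]],
    [[0, 0, 2.1], [0, 0, 0]],
    [[0, 0, 2.1], [0, 0, 0]],
    [[0, 0, 1.7], [0, 0, 0]],
    [[0, 0, 0], [0, 0, 0]],
    [[0, 0, 0], [0, 0, 0]],
    [[0, 0, 0], [0, 0, 0]],
  ],
)

```text
clock: 7.17
eef_pos: [0.5674, 0.0119, 0.0312]
ee_rot: [0.68, 0.733, 0.0, 0.001]
contact_force: [0.4, 0.1, -0.8]
grip_width: 0.0227
grasp_force: 49.3
```

Run:
```python
from h import *
s,im=shot("wrist","w3.png");print(s['eef_pos'],R.from_quat(s['ee_rot']).as_matrix().round(3),s['clock'],s['grip_width'],s['contact_force'])
b=cv2.resize(im[0:240,120:440,::-1],None,fx=2.5,fy=2.5,interpolation=cv2.INTER_CUBIC);cv2.imwrite("pics/w3b.png",b)
```

```text
[0.56744776 0.01187944 0.03121604] [[-0.075  0.997  0.002]
 [ 0.997  0.075 -0.   ]
 [-0.     0.002 -1.   ]] 7.1667 0.022708632423711513 [ 0.35230742  0.1413823  -0.80857818]
```

View pics/w3b.png

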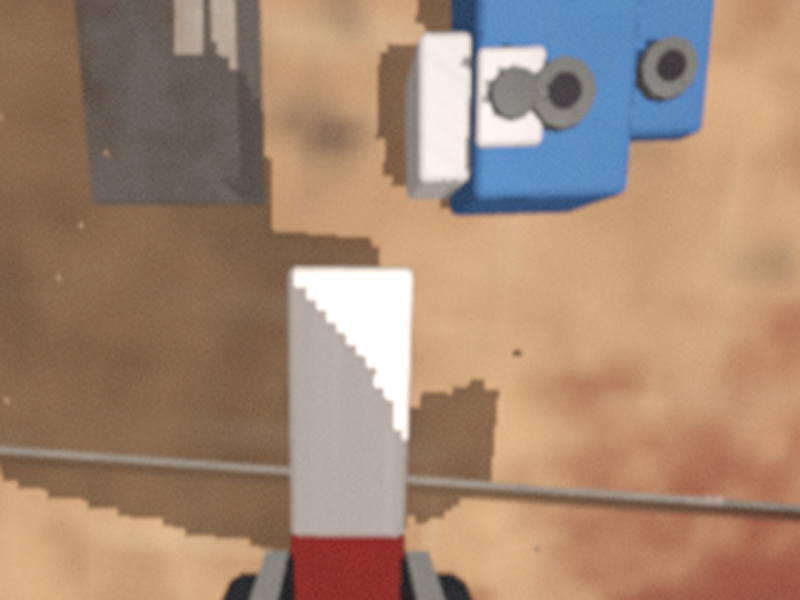

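The close view shows the angle iron's near corner at (268,205), the short stop's end top edge from (425,35) to (418,182), the rail corner at (473,195) and the spacer's leading end from (290,268) to (412,270).

Run:
```python
from h import *
s=sense();C=cam("wrist",s);Rm=R.from_quat(s['ee_rot']).as_matrix()
f=lambda p,z:((cast(C,np.array(p,float)/2.5+[120,0],z)-s['eef_pos'])@Rm*1000).round(1)[:,:2]
print("angle base",f([(268,205),(262,30),(92,203),(80,0)],.002).tolist())
print("stop end top",f([(425,35),(418,182)],.03).tolist(),"base",f([(410,195)],.0).tolist())
print("rail front top",f([(473,70),(473,195)],.034).tolist())
zt=s['eef_pos'][2]+.008
print("bar",f([(290,268),(412,270),(292,530),(406,530)],zt).tolist())
```

```text
angle base [[85.1, -17.5], [121.8, -17.8], [85.5, -59.3], [127.6, -58.0]]
stop end top [[111.9, 15.9], [86.2, 15.3]] base [[87.6, 16.4]]
rail front top [[104.9, 24.6], [83.3, 25.7]]
bar [[69.6, -9.6], [69.2, 13.7], [16.7, -10.2], [16.7, 13.8]]
```

Request:
step_arm(
  series=[
    [[0, -0.25, 0.9], [0, 0, 0]],
    [[0, 0, 1.0], [0, 0, 0]],
    [[0, 0, 0], [0, 0, 0]],
    [[0.6, 0, 0], [0, 0, 0]],
    [[0.6, 0, 0], [0, 0, 0]],
    [[0.6, 0, 0], [0, 0, 0]],
    [[0.6, 0, 0], [0, 0, 0]],
    [[0.5, 0, 0], [0, 0, 0]],
    [[0.5, 0, 0], [0, 0, 0]],
    [[0.5, 0, 0], [0, 0, 0]],
    [[0.5, 0, 0], [0, 0, 0]],
    [[0, 0, 0.15], [0, 0, 0]],
    [[0, 0, 0], [0, 0, 0]],
    [[0, 0, 0], [0, 0, 0]],
  ],
)

```text
clock: 8.38
eef_pos: [0.5607, 0.0564, 0.0101]
ee_rot: [0.68, 0.734, 0.0, 0.0]
contact_force: [0.3, 1.6, 2.1]
grip_width: 0.0223
grasp_force: 49.6
```

Run:
```python
from h import *
s,im=shot("wrist","w4.png");print(s['eef_pos'],s['clock'],s['grip_width'],s['contact_force'])
b=cv2.resize(im[0:240,120:440,::-1],None,fx=2.5,fy=2.5,interpolation=cv2.INTER_CUBIC);cv2.imwrite("pics/w4b.png",b)
```

```text
[0.56065935 0.05643533 0.01007066] 8.3833 0.022334939884496016 [0.26199634 1.61042081 2.06493232]
```

View pics/w4b.png

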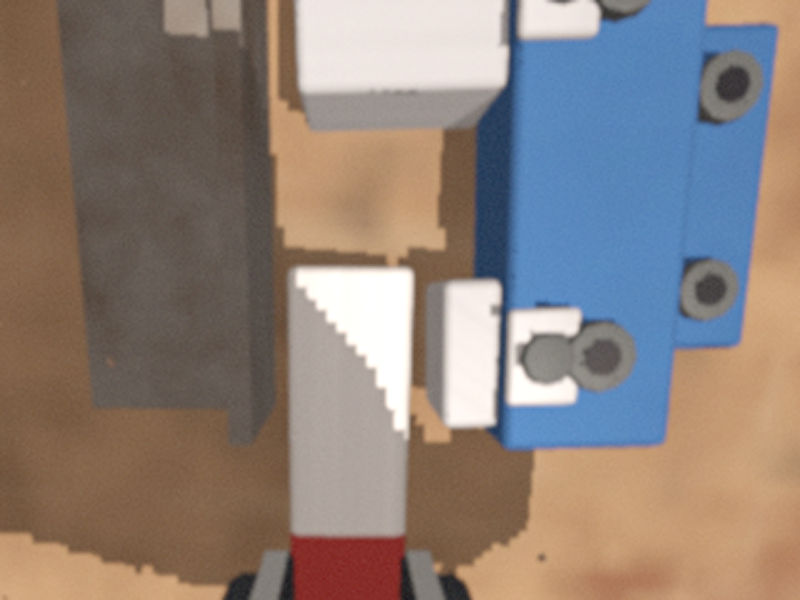

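The spacer lies in the gap, with its leading end at (350,268) just past the short stop's far edge at row 280, and clear on both sides. I'm releasing it and retreating upward.

Request:
step_arm(
  series=[
    [[0, 0, 0], [0, 0, 0]],
    [[0, 0, 0], [0, 0, 0]],
    [[0, 0, 0], [0, 0, 0]],
    [[0, 0, 0], [0, 0, 0]],
    [[0, 0, 0], [0, 0, 0]],
    [[0, 0, 0], [0, 0, 0]],
    [[0, 0, -0.5], [0, 0, 0]],
    [[0, 0, -1], [0, 0, 0]],
    [[0, 0, -2], [0, 0, 0]],
    [[0, 0, -2.5], [0, 0, 0]],
    [[0, 0, -2.5], [0, 0, 0]],
    [[0, 0, -2.5], [0, 0, 0]],
    [[0, 0, -2.5], [0, 0, 0]],
    [[0, 0, -2.5], [0, 0, 0]],
    [[0, 0, 0], [0, 0, 0]],
    [[0, 0, 0], [0, 0, 0]],
  ],
  grip=0.8,
)

```text
clock: 9.77
eef_pos: [0.5622, 0.0562, 0.1729]
ee_rot: [0.68, 0.733, 0.002, 0.002]
contact_force: [0.7, 0.1, -0.1]
grip_width: 0.0681
grasp_force: 0.0
```

Run:
```python
from h import *
s,im=shot("wrist","w5.png");print(s['eef_pos'],R.from_quat(s['ee_rot']).as_matrix().round(3),s['q'].round(2),s['clock'],s['grip_width'],s['contact_force'])
b=cv2.resize(im[:,:,::-1],(768,576),interpolation=cv2.INTER_CUBIC);cv2.imwrite("pics/w5b.png",b)
```

```text
[0.56223399 0.05618569 0.17291483] [[-0.076  0.997  0.006]
 [ 0.997  0.076 -0.   ]
 [-0.001  0.006 -1.   ]] [-0.01  0.2  -0.25  1.12 -0.    1.48] 9.7667 0.06807074934702899 [ 0.73254435  0.0640042  -0.0899498 ]
```

View pics/w5b.png

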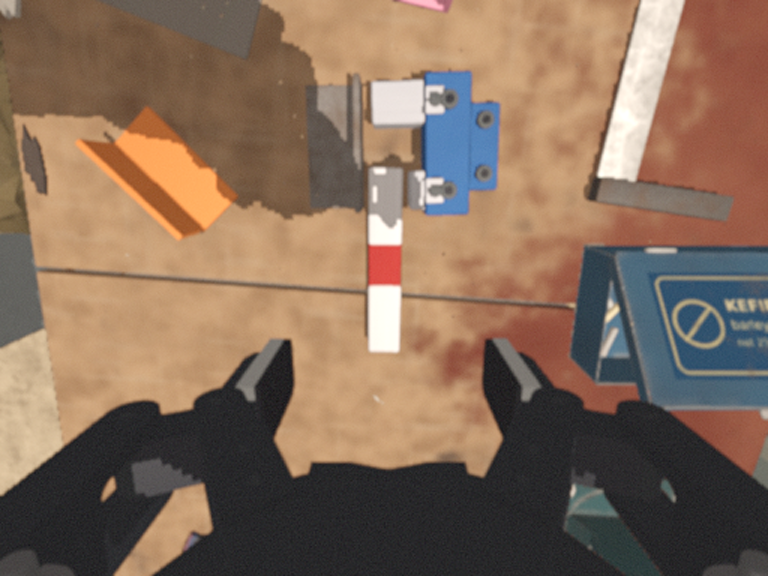

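The spacer stayed in place, with its tip at (385,168). The angle iron at (335,140) hasn't moved. Next I shut the gripper, turn it a quarter, and go above the flat leg.

Request:
step_arm(
  series=[
    [[2.06, -0.96, 0], [0, 0, 0]],
    [[2.06, -0.96, 0], [0, 0, 0]],
    [[2.06, -0.96, 0], [0, 0, 0]],
    [[2.06, -0.96, 0], [0, 0, 0]],
    [[0, 0, 0], [0, 0, -0.1215]],
    [[0, 0, 0], [0, 0, -0.1215]],
    [[0, 0, 0], [0, 0, -0.1215]],
    [[0, 0, 0], [0, 0, -0.1215]],
    [[0, 0, 0], [0, 0, -0.1215]],
    [[0, 0, 0], [0, 0, -0.1215]],
    [[0, 0, 0], [0, 0, -0.1215]],
    [[0, 0, 0], [0, 0, -0.1215]],
    [[0, 0, 0], [0, 0, -0.1215]],
    [[0, 0, 0], [0, 0, -0.1215]],
    [[0, 0, 0], [0, 0, -0.1215]],
    [[0, 0, 0], [0, 0, -0.1215]],
    [[0, 0, 0], [0, 0, -0.1215]],
    [[0, 0, 0], [0, 0, 0]],
    [[0, 0, 0], [0, 0, 0]],
    [[0, 0, 0], [0, 0, 0]],
  ],
  grip=0,
  force=20,
)

```text
clock: 11.48
eef_pos: [0.5151, 0.1353, 0.1689]
ee_rot: [-0.041, 0.999, -0.0, -0.001]
contact_force: [-0.6, -0.0, -0.1]
grip_width: 0.0001
grasp_force: 0.0
```

Run:
```python
from h import *
s=sense();print(s['eef_pos'],R.from_quat(s['ee_rot']).as_matrix().round(3),s['q'].round(2),s['grip_width'],s['contact_force'])
Rm=R.from_quat(s['ee_rot']).as_matrix();print((np.array([.5175,.1355,.008])-s['eef_pos'])@Rm*100)
```

```text
[0.51505951 0.13531384 0.16892908] [[-0.997 -0.082 -0.002]
 [-0.082  0.997 -0.   ]
 [ 0.002 -0.    -1.   ]] [ 0.14  0.16 -0.31  1.1  -0.    0.05] 5.452982781859195e-05 [-0.5519394  -0.03305129 -0.13930169]
[-2.73785978e-01  5.04229358e-04  1.60924402e+01]
```

Request:
step_arm(
  series=[
    [[-0.2, 0, 2.4], [0, 0, 0]],
    [[0, 0, 2.4], [0, 0, 0]],
    [[0, 0, 2.4], [0, 0, 0]],
    [[0, 0, 2.4], [0, 0, 0]],
    [[0, 0, 2.4], [0, 0, 0]],
    [[0, 0, 2], [0, 0, 0]],
    [[0, 0, 1], [0, 0, 0]],
    [[0, 0, 0.5], [0, 0, 0]],
    [[0, 0, 0.4], [0, 0, 0]],
    [[0, 0, 0], [0, 0, 0]],
    [[0, 0, 0], [0, 0, 0]],
  ],
)

```text
clock: 12.4
eef_pos: [0.5188, 0.1357, 0.0118]
ee_rot: [-0.042, 0.999, 0.0, 0.001]
contact_force: [0.1, -0.8, 0.1]
grip_width: -0.0
grasp_force: 0.0
```

Run:
```python
from h import *
s,im=shot("wrist","w6.png");print(s['eef_pos'],s['contact_force'])
im2=optics.read_camera("side")
a=cv2.resize(im[0:330,60:452,::-1],(470,396));b=cv2.resize(im2[140:230,240:330,::-1],(330,330),interpolation=cv2.INTER_CUBIC)
o=np.zeros((396,800,3),np.uint8);o[:,:470]=a;o[:330,470:]=b;cv2.imwrite("pics/w6b.png",o)
```

```text
[0.51877456 0.13573159 0.01175485] [ 0.14377723 -0.7700876   0.13708211]
```

View pics/w6b.png

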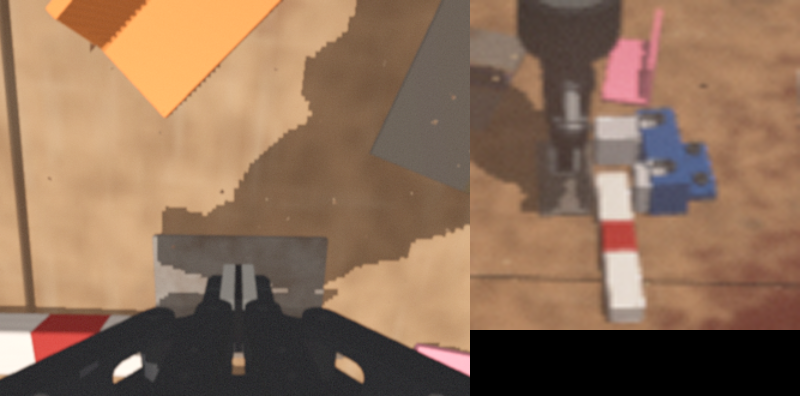

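The shut fingertips at (238,270) stand over the middle of the flat leg, which spans columns 155–325. In the side view the spacer is in place against the gap. Now I lower slightly and push.

Request:
step_arm(
  series=[
    [[0, 0, 0.2], [0, 0, 0]],
    [[0, 0, 0.2], [0, 0, 0]],
    [[-0.2, 0, 0], [0, 0, 0]],
    [[-0.2, 0, 0], [0, 0, 0]],
    [[-0.2, 0, 0], [0, 0, 0]],
    [[-0.2, 0, 0], [0, 0, 0]],
    [[-0.2, 0, 0], [0, 0, 0]],
    [[0, 0, 0], [0, 0, 0]],
    [[0, 0, 0], [0, 0, 0]],
  ],
)

```text
clock: 13.25
eef_pos: [0.5278, 0.1364, 0.0067]
ee_rot: [-0.042, 0.999, 0.0, -0.0]
contact_force: [-1.9, -0.5, 0.1]
grip_width: 0.0003
grasp_force: 0.6
```

Request:
step_arm(
  series=[
    [[-0.1, 0, 0], [0, 0, 0]],
    [[-0.1, 0, 0], [0, 0, 0]],
    [[-0.1, 0, 0], [0, 0, 0]],
    [[-0.1, 0, 0], [0, 0, 0]],
    [[0, 0, 0], [0, 0, 0]],
    [[0, 0, 0], [0, 0, 0]],
  ],
)

```text
clock: 13.75
eef_pos: [0.531, 0.1367, 0.0066]
ee_rot: [-0.042, 0.999, -0.0, -0.001]
contact_force: [-5.4, -0.1, 3.2]
grip_width: 0.0
grasp_force: 2.4
```

Request:
step_arm(
  series=[
    [[-0.1, 0, -0.05], [0, 0, 0]],
    [[-0.1, 0, 0], [0, 0, 0]],
    [[-0.1, 0, 0], [0, 0, 0]],
    [[0, 0, 0], [0, 0, 0]],
    [[0, 0, 0], [0, 0, 0]],
  ],
)

```text
clock: 14.17
eef_pos: [0.5311, 0.1367, 0.0066]
ee_rot: [-0.042, 0.999, -0.0, -0.003]
contact_force: [-9.9, -1.0, 6.9]
grip_width: -0.0002
grasp_force: 5.0
```

Request:
step_arm(
  series=[
    [[-0.1, 0, 0], [0, 0, 0]],
    [[-0.1, 0, 0], [0, 0, 0]],
    [[-0.1, 0, 0], [0, 0, 0]],
    [[0, 0, 0], [0, 0, 0]],
    [[0, 0, 0], [0, 0, 0]],
  ],
)

```text
clock: 14.58
eef_pos: [0.5311, 0.1367, 0.0064]
ee_rot: [-0.043, 0.999, -0.0, -0.006]
contact_force: [-15.6, -2.4, 11.9]
grip_width: 0.0001
grasp_force: 7.7
```

Run:
```python
from h import *
from scipy.ndimage import gaussian_filter
s,im=shot("wrist","w7.png");print(s['eef_pos'],s['contact_force'],R.from_quat(s['ee_rot']).as_matrix().round(3)[:,0])
from types import SimpleNamespace
def edge(im,C,lab):
    g=gaussian_filter(im.astype(float)@[0.6,0.3,0.1],1.2);d=np.gradient(g,axis=0)
    P=[]
    for c in range(195,328,4):
        r=d[170:235,c].argmin()+170; P.append((c,r))
    P=np.array(P);k=np.polyfit(P[:,0],P[:,1],1)
    for _ in range(4):
        e=np.abs(P[:,1]-np.polyval(k,P[:,0]));k=np.polyfit(*P[e<=max(1.5,np.median(e))].T,1)
    ok=(np.abs(P[:,1]-np.polyval(k,P[:,0]))<1.5).sum()
    q=[(195,np.polyval(k,195)),(325,np.polyval(k,325))];w=cast(C,q,.004)
    v=w[0]-w[1];print(lab,ok,len(P),np.round(q,1).tolist(),w.round(4).tolist(),"yaw",np.arctan2(v[0],-v[1]) )
s6=dict(s);s6['eef_pos']=np.array([.51877,.13573,.01175]);s6['ee_rot']=np.array([-.042,.9991,0,.001])
edge(cv2.imread("pics/w6.png")[:,:,::-1],cam("wrist",s6),"before")
edge(im,cam("wrist",s),"now")
im=optics.read_camera("side")
cv2.imwrite("pics/side7.png",im[:,:,::-1])
```

```text
[0.53112476 0.13666517 0.00635437] [-15.5568062   -2.37580854  11.8968449 ] [-0.996 -0.085  0.012]
before 11 34 [[195.0, 169.1], [325.0, 202.3]] [[0.4864, 0.0972, 0.004], [0.4997, 0.1731, 0.004]] yaw -0.17250958890089724
now 9 34 [[195.0, 177.4], [325.0, 196.0]] [[0.5024, 0.0993, 0.004], [0.5068, 0.172, 0.004]] yaw -0.06007871546785153
```

Run:
```python
from h import *
s=sense()
s6=dict(s);s6['eef_pos']=np.array([.51877,.13573,.01175]);s6['ee_rot']=np.array([-.042,.9991,0,.0])
for f,ss in(("w6",s6),("w7",s)):
    g=cv2.imread(f"pics/{f}.png",0)
    L=cv2.createLineSegmentDetector().detect(g)[0][:,0]
    C=cam("wrist",ss);print(f)
    for x1,y1,x2,y2 in L:
        n=np.hypot(x2-x1,y2-y1)
        if n>18 and 165<min(x1,x2) and max(x1,x2)<360 and 150<y1<275:
            w=cast(C,[(x1,y1),(x2,y2)],.004);v=w[0]-w[1]
            print(np.round([x1,y1,x2,y2]),w[:,:2].round(4).tolist(),round(np.arctan(-v[0]/v[1]),3))
```

```text
w6
[228. 251. 233. 229.] [[0.5355, 0.1188], [0.5212, 0.121]] 1.418
[255. 257. 256. 219.] [[0.5383, 0.1354], [0.5137, 0.1337]] -1.501
[261. 219. 262. 256.] [[0.5134, 0.1369], [0.5371, 0.1393]] -1.47
[246. 221. 242. 247.] [[0.5151, 0.1282], [0.5323, 0.1272]] 1.515
[274. 248. 271. 221.] [[0.5315, 0.1466], [0.5138, 0.1428]] -1.359
[201. 243. 227. 244.] [[0.5318, 0.1017], [0.5307, 0.1176]] 0.065
[201. 195. 273. 195.] [[0.5011, 0.1008], [0.4981, 0.1426]] 0.073
[333. 199. 330. 233.] [[0.4974, 0.1776], [0.5187, 0.179]] -1.505
[276. 196. 331. 197.] [[0.498, 0.1441], [0.496, 0.1759]] 0.065
w7
[326. 254. 353. 266.] [[0.5421, 0.1781], [0.5483, 0.1948]] -0.357
[255. 257. 256. 218.] [[0.5475, 0.1362], [0.5232, 0.1344]] -1.5
[261. 219. 262. 257.] [[0.5237, 0.1376], [0.5472, 0.1401]] -1.468
[246. 221. 242. 248.] [[0.5253, 0.1292], [0.5427, 0.1282]] 1.512
[274. 248. 271. 221.] [[0.541, 0.1469], [0.524, 0.1433]] -1.362
[186. 227. 187. 192.] [[0.5319, 0.0952], [0.511, 0.0951]] -1.565
[200. 240. 228. 242.] [[0.5396, 0.1036], [0.5392, 0.1197]] 0.021
[206. 180. 224. 181.] [[0.5033, 0.1053], [0.503, 0.1156]] 0.031
[284. 232. 288. 251.] [[0.5302, 0.1516], [0.5418, 0.1554]] -1.252
[191. 190. 333. 190.] [[0.5096, 0.0971], [0.5029, 0.176]] 0.084
[336. 193. 334. 219.] [[0.5046, 0.1778], [0.5201, 0.1789]] -1.495
[333. 222. 332. 244.] [[0.5216, 0.1791], [0.5356, 0.1804]] -1.48
```

Request:
step_arm(
  series=[
    [[-0.1, 0, -0.05], [0, 0, 0]],
    [[-0.1, 0, -0.05], [0, 0, 0]],
    [[-0.1, 0, 0], [0, 0, 0]],
    [[-0.1, 0, 0], [0, 0, 0]],
    [[0, 0, 0], [0, 0, 0]],
    [[0, 0, 0], [0, 0, 0]],
    [[0, 0, 0], [0, 0, 0]],
    [[0, 0, 0], [0, 0, 0]],
  ],
)

```text
clock: 15.35
eef_pos: [0.5311, 0.1367, 0.0064]
ee_rot: [-0.043, 0.999, -0.001, -0.01]
contact_force: [-21.1, -2.1, 14.8]
grip_width: -0.0
grasp_force: 10.6
```

Run:
```python
from h import *
s,im=shot("wrist","w8.png");print(s['eef_pos'],s['contact_force'],s['torque'],s['qvel'].round(4))
C=cam("wrist",s)
for x1,y1,x2,y2 in cv2.createLineSegmentDetector().detect(cv2.cvtColor(im,cv2.COLOR_RGB2GRAY))[0][:,0]:
    if abs(x2-x1)>50 and 165<min(x1,x2) and max(x1,x2)<360 and 150<y1<275:
        w=cast(C,[(x1,y1),(x2,y2)],.004);v=w[0]-w[1];print(np.round([x1,y1,x2,y2],1),w[:,:2].round(4).tolist(),np.arctan(-v[0]/v[1]).round(3))
# side view: rail & spacer axes
D=cam("side");b=optics.read_camera("side");h=cv2.cvtColor(b,cv2.COLOR_RGB2HSV)
def ax(m,z,l):
    p=np.argwhere(m)[:,::-1]
    bx=cv2.boxPoints(cv2.minAreaRect(p.astype(np.float32)));print(l,len(p),cast(D,bx,z)[:,:2].round(3).tolist())
m=(h[...,1]<50)&(h[...,2]>150);m[:187]=0;m[230:]=0;m[:,:270]=0;m[:,290:]=0
ax(m,.018,"spacer white")
m=(h[...,1]>110)&(h[...,0]>100)&(h[...,0]<125)&(h[...,2]>70);m[:165]=0;m[200:]=0;m[:,:280]=0;m[:,312:]=0
ax(m,.034,"rail")
```

```text
[0.53112003 0.13665032 0.00642254] [-21.06962476  -2.07790268  14.76019865] [-0.42955488  4.03004126  0.02165739] [-0.0004  0.0001 -0.0014  0.0011  0.0009  0.0002]
[239.4 189.8 333.1 189.7] [[0.5073, 0.124], [0.5028, 0.1761]] 0.087
spacer white 301 [[0.55, 0.12], [0.584, 0.122], [0.578, -0.027], [0.548, -0.028]]
rail 0 [[-0.989, 1.615], [-0.989, 1.615], [-0.989, 1.615], [-0.989, 1.615]]
```

The push is firm (21 N) and nothing is moving. The wrist moment about vertical is about 0, so the load is shared evenly between the long stop and the spacer. The iron's yaw of 0.087 matches the rail, so I'm handing in.

```bash
python3 -c "
from workcell import order;print(order.finish_job())"
```

```text
the job is handed in; nothing more can be done
None
```

I slid the spacer into the gap in front of the short stop and let it go, then handed the job in with the arm still pressing the angle iron at about 21 N. The wrist readings and the iron's measured angle fit it sitting flush on both the long stop and the spacer, but no verdict came back.

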